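# Slide the bracket bar out to its line and hold it for welding

### The arm

A 6-joint arm with a two-finger parallel gripper is mounted at the origin on the work surface. World frame = base frame: x ahead of the robot, y to its left, z up, the work surface at z = 0. Lengths are in mm, angles in rad, forces in N, time in s.
With the tool pointing down it reaches from about 300 to 850 mm from the base axis. Payload 5.4 kg.
Tool frame: the origin (TCP) lies at the very end of the fingers, on their centre line; the grasp point (between the pads) lies 19 mm behind it (env.tcp_to_grasp is the distance from the TCP to the grasp point, in mm); z points along the fingers, y is the line along which they close (so a half turn about z gives the same grasp; the last joint's range is limited). The gripper opens to 85 mm and grips with 20 to 120 N. Pads are 22 mm wide; open, the fingers measure 114 mm over their backs; the gripper's body (76 mm by 85 mm) begins 54 mm behind the grasp point. The pads swing forward as they close: fully open they stand 13 mm farther back than shut.
Start: joints at [1.016, 0.158, 1.597, -0, 1.386, -0.21], TCP at [194.364, 541.137, 231.299] pointing down, gripper open.
Joint ranges: [-2.91, 2.91], [-0.94, 2.29], [0.18, 2.7], [-1.29, 4.43], [0.17, 2.64], [-3, 3]. Speed limits (rad/s): [2.57, 2.57, 3.14, 3.14, 3.14, 3.14].

### API

Orientations are given as a unit quaternion [x, y, z, w].
In Python, from plant import env, cams gives the robot as it stands.
- The arm moves only by the tool arm_command, never from a script. Its argument "targets" is text: rows parted by semicolons, each of 5 numbers parted by spaces: the opening, from 0 (shut) to 1 (fully open), then the shift along the tool's x, y, z in m, then the turn about the tool's z in rad. In form: fingers tx ty tz twist; .... A call has 1 to 8 rows; each row is the pose to reach, as a shift and turn from the pose commanded when the call began, along the tool's axes at that moment; what a row does not reach only later rows make up. A row lasts 1/10 s, in which the tool goes at most 50 mm and 8.59 degrees, less where a joint would pass 70% of its speed; a pose out of reach is approached as far as the arm can. A call with a gripper value outside its range is refused whole. The fingers move at their own pace and stop on an object; "newtons" is the grip in N (left out, the last holds). Time passes only in rows, so rows that repeat a pose let the fingers close. It gives the time, the measured TCP pose, the force, the opening and the grip force at its end, in the units of the state.
- env.get_obs(): the state, without advancing time (a new reading comes with each control period).
- cams.read_camera(name): name is "side" or "top"; returns (picture, depth): 420x560x3 uint8, red, green, blue; 420x560 float32, mm along the optical axis (not along the pixel's ray), 0 where there is no reading.
- cams.camera_params(name): a dict with "fx", "fy", "cx", "cy" (pixels), "R" (3x3) and "t" (3): a world point X has camera coordinates R X + t. Camera axes: x right, y down, z forward; pixel columns grow to the right and rows downward; lengths in mm; the calibration is good to about 2 mm. A picture is of the moment at which its call begins. camera_params takes no time and is no camera call.
- env.job_done(): hands the job in; it is judged then, once.
The state is a dict: "time_s": time; "joint_pos": joint angles; "joint_vel": joint speeds; "joint_torque": joint torques, N m; "tcp_pos": TCP position; "orientation": TCP orientation; "contact_force": force on the tool from outside, world axes, zero at the start; "ft_torque": the same for the moment, N m; "finger_gap": finger opening in mm; "gripper_force": force on a finger pad.
Only numpy, scipy, OpenCV 4.12 (cv2) and the standard library are available. Lean on these libraries where they do the work, as an engineer would, in place of code of your own. Each camera call takes 0.05 s, during which the arm holds its last target. There are 200 camera calls.

### The job

Pull the brass-knobbed pin out of the steel bracket bar and hang it by its collar in the notch of the pin rest on the side of the blue support block. Then slide the bar outward along the block, bush end first and without lifting it off, until the red line drawn across it is level with the block's outer end. Out there it tips if let go, so finish while still holding it, centred, in line and flat on the block, ready for the underside of the bush to be welded, and leave the other things on the table alone.

Things in the scene. Friction and masses are not known exactly. Their poses are not given: they have to be found in the camera images.
- block: Blue steel support block, fixed to the table: foot 180 x 76 x 12 mm and on it an upright rail 180 mm long (x), 36 mm wide (y), flat top 80 mm above the table. Origin: centre of its underside; z up, x along its length to the outer end, over which the bar is slid. Blind pin bore 13.5 mm wide, 34 mm deep in the top at x = -50, y = 0 mm. A bright steel pin rest juts from its -y side.
- edge (a point): Middle of the top edge of the block's outer end face (block frame x = 90, y = 0, z = 80 mm). Axes as the block's.
- notch (a point): Where the pin hangs, axes as the block's (there x = 30, y = -72, z = 50 mm): middle of the notch's width, level with the top of the pin rest, 9 mm from the notch's closed end. Pin rest: level plate 8 mm thick, 44 mm along x, block y = -18 to -88 mm. Its notch, 15 mm wide, runs along y from block y = -63 mm to the open end at -88 mm, open above and below.
- bar: The bracket bar: loose steel flat 240 x 50 x 6 mm along the rail, 7 mm wider than it on either side, with an upright bush (tube 38 mm across, 30 mm tall) welded on top, centred at x = 95 mm. 0.6 to 0.9 kg, balancing at x = about 20 mm. Origin: centre of the underside; x along it to the bush end, z up. Pin hole 13.5 mm at x = -60 mm. At the start its origin is 10 mm outward of the block's.
- tail (a point): Middle of the top edge of the bar's plain inner end (bar frame x = -120, y = 0, z = 6 mm).
- line (a point): Middle of the red paint-marker line, 4 mm wide, drawn across the bar's top face (bar frame y = 0, z = 6 mm, x between -25 and +5 mm, different every time). It does not move on the bar.
- pin: Loose locating pin standing in the bar's hole and the block's bore: steel shank 12 mm thick, 36 mm long with a tapered tip, then a brass collar 28 mm across, 6 mm thick, resting on the bar, then a brass knob 22 mm across and 28 mm tall. 0.12 kg. Origin: centre of the tip's end face; z along the pin towards the knob.
- collar (a point): Centre of the underside of the pin's collar, 36 mm above the pin's origin.
- knob (a point): Middle of the pin's knob, 56 mm above the pin's origin.
- hammer: Hammer lying on the table, to be left alone. Origin on the underside at mid-length; x towards the head.
- wire_brush: Wire brush, 270 mm long, wooden handle, lying on its side on the table, to be left alone. Origin on the underside at mid-length.
- steel_block: Loose steel block 100 x 60 x 30 mm, to be left alone. Origin: centre of the underside.
- spray_can: Can 60 mm across, 150 mm tall with an orange label, standing on the table, to be left alone. Origin: centre of the underside.
Not all that is in view belongs to the job. There is more than one size of the pin; the job needs the smaller. Leave any turquoise look-alike of the bar alone.

How it is judged:
By the outcome, as a careful person would: the job done as asked, in the order asked, and still so for the second after the job is handed in, while the arm keeps its last pose, push and grip.
It also fails if it takes over 54 s, if anything falls off the work surface, if the arm or the gripper's body presses on something with over 40 N, if the wrist force passes 120 N, or if a joint passes its speed limit or range.

## Working session

There is one attempt and no reset: what is moved stays moved. The work goes in short steps, Python scripts to look and compute and a tool call to move; the robot and the scene stay as the last step left them, time stands still between calls to the robot, and variables do not carry over. Pictures are saved under pics/ and viewed, at most 12 in all, crops included, and the job is handed in when it is done.

Besides the shell and the picture viewer there is one more tool, called after "Request:" in YAML: its name, and indented under it one key for each argument. arm_command: Moves the arm, as the interface text tells. Its arguments: {"type":"object","properties":{"targets":{"type":"string"},"newtons":{"type":"number"}},"required":["targets"]}

```bash
mkdir -p pics; ls; cat > h.py <<'E'
import numpy as np,cv2
from plant import env,cams
def shot(n,name):
    p,d=cams.read_camera(n); cv2.imwrite(f'pics/{name}.png',p[:,:,::-1]); np.savez(f'pics/{name}.npz',p=p,d=d); return p,d
def pt(n,u,v,z):
    c=cams.camera_params(n);R=np.array(c['R']);t=np.array(c['t'])
    o=-R.T@t; r=R.T@np.array([(u-c['cx'])/c['fx'],(v-c['cy'])/c['fy'],1.]); return o+r*(z-o[2])/r[2]
def proj(n,X):
    c=cams.camera_params(n);q=np.array(c['R'])@np.array(X,float)+np.array(c['t']);return c['fx']*q[0]/q[2]+c['cx'],c['fy']*q[1]/q[2]+c['cy']
def cloud(n,d):
    c=cams.camera_params(n);v,u=np.mgrid[:d.shape[0],:d.shape[1]]
    q=np.stack([(u-c['cx'])/c['fx']*d,(v-c['cy'])/c['fy']*d,d],-1)-np.array(c['t']);return q@np.array(c['R'])
E
python3 - <<'E'
from h import *
for n in('top','side'):
    shot(n,n+'0'); c=cams.camera_params(n); print(n,-np.array(c['R']).T@c['t'],c['fx'])
print(env.get_obs())
E
```

```text
pics
top [ 359.93999939  -16.54118221 1148.3294448 ] 385.6360945708031
side [ -28.36071012 -636.37400967  901.99771158] 519.2678109648581
{'time_s': 0.1, 'joint_pos': array([ 1.01588815e+00,  1.59009087e-01,  1.59815950e+00,  1.34149390e-05,
        1.38620028e+00, -2.10099682e-01]), 'joint_vel': array([-0.00138555, -0.00146454, -0.00182206, -0.0002853 ,  0.00061624,
       -0.00112585]), 'joint_torque': array([ 6.21633433e-06, -3.96991217e+01, -3.32336640e+01, -1.52030289e-04,
        4.18239943e-03, -7.78511719e-06]), 'tcp_pos': array([194.07156157, 540.65990879, 230.37576506]), 'orientation': array([ 1.71552599e-01,  9.85174562e-01, -8.21467470e-04, -3.37597927e-04]), 'contact_force': array([ 0.15003411, -0.08974229,  0.34608463]), 'ft_torque': array([-0.01027431,  0.01758125,  0.03340777]), 'gripper_force': 0.0, 'finger_gap': 85.21716451801544}
```

View pics/top0.png

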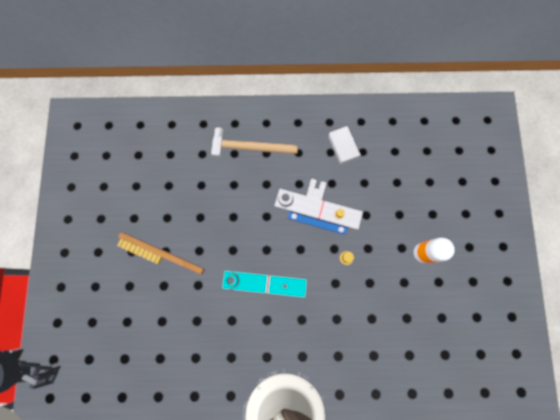

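View pics/side0.png

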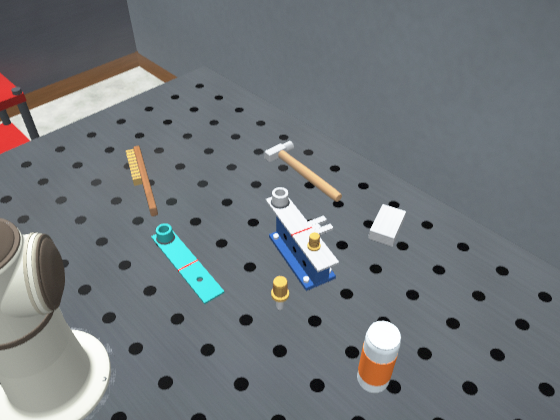

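The top view shows the steel bar at about (318,209) with its bush at (285,199), and the pin knob at (340,213). The pin rest is at (317,187), on the far side. The second pin at (347,258) and the turquoise bar at (265,285) are to be left alone. The side view agrees, with the knob at (314,240) and the red line at (302,231).

```bash
cat > m.py <<'E'
from h import *
def measure(name='top0',verbose=1):
    z=np.load(f'pics/{name}.npz');p,d=z['p'],z['d'];hsv=cv2.cvtColor(p,cv2.COLOR_RGB2HSV);X=cloud('top',d)
    roi=(X[...,0]>420)&(X[...,0]<720)&(X[...,1]>-160)&(X[...,1]<200)
    out={}
    m=(roi&(X[...,2]>76)&(X[...,2]<100)).astype('u1');
    n,l,s,c=cv2.connectedComponentsWithStats(m);i=1+s[1:,4].argmax();m=(l==i).astype('u1')
    m=cv2.morphologyEx(m,cv2.MORPH_CLOSE,np.ones((15,15)))
    (cx,cy),wh,a=cv2.minAreaRect(np.argwhere(m)[:,::-1].astype(np.float32)); box=cv2.boxPoints(((cx,cy),wh,a))
    W=np.array([pt('top',u,v,86)[:2] for u,v in box]);out['barbox']=W
    H,S,V=hsv[...,0],hsv[...,1],hsv[...,2]
    for k,mm,zz in (('red',((H<8)|(H>172))&(S>90),86),('knob',(H>14)&(H<30)&(S>120)&(X[...,2]>80),None),('pin2',(H>14)&(H<30)&(S>120)&(X[...,2]<75),None),('blue',(H>100)&(H<120)&(S>150),12),('rest',(X[...,2]>40)&(X[...,2]<60)&(S<60)&(V>110),50)):
        q=np.argwhere(roi&mm)
        if len(q)==0: print(k,'none');continue
        u,v=q[:,1].mean(),q[:,0].mean(); zc=zz if zz else np.median(X[q[:,0],q[:,1],2])
        out[k]=pt('top',u,v,zc); print(k,len(q),(round(u,1),round(v,1)),out[k].round(1), np.median(X[q[:,0],q[:,1]],axis=0).round(1))
    print(W.round(1),wh,np.linalg.norm(np.diff(W,axis=0),axis=1).round(1),W.mean(0).round(1))
    return out
E
python3 - <<'E'
from m import *
measure()
p=np.load('pics/top0.npz')['p'];cv2.imwrite('pics/c.png',cv2.resize(p[165:245,255:375],None,fx=6,fy=6,interpolation=cv2.INTER_CUBIC)[:,:,::-1])
E
```

```text
red none
knob 36 (np.float64(338.4), np.float64(213.6)) [ 536.4 -153.2  119. ] [ 536.8 -154.5  119. ]
pin2 none
blue 264 (np.float64(316.0), np.float64(222.3)) [ 529.6 -100.    12. ] [530.  -99.9  13.1]
rest 237 (np.float64(315.8), np.float64(190.8)) [616.8 -98.9  50. ] [616.6 -96.7  50.7]
[[ 567.2   20.6]
 [ 617.1    6.6]
 [ 563.1 -173.3]
 [ 514.3 -157.8]] (66.7503890991211, 17.985668182373047) [ 51.7 187.8  51.2] [565.4 -76. ]
```

View pics/c.png

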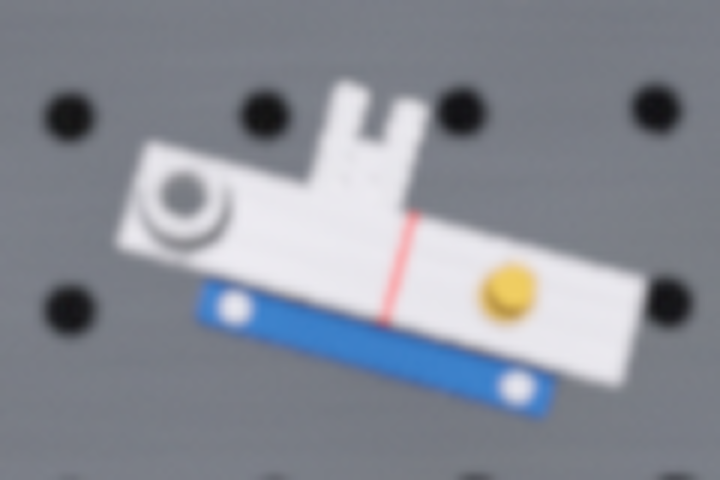

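The close-up gives the bar corners at (150,142), (118,247), (622,386) and (646,276). The red line runs from (414,213) to (385,323), and the notch's closed end is near (372,138). I'll widen the ROI and measure.

```bash
sed -i 's/>-160/>-215/; s/S>90),86/S>50),86/' m.py
python3 - <<'E'
from m import *
o=measure()
g=lambda x,y,z:pt('top',(x+.5)/6-.5+255,(y+.5)/6-.5+165,z)
C=np.array([g(x,y,86) for x,y in((150,142),(118,247),(622,386),(646,276))]);print(C.round(1))
ax=(C[0]+C[1]-C[2]-C[3])/2;yaw=np.arctan2(ax[1],ax[0]);print(np.linalg.norm(ax),yaw,np.linalg.norm(C[0]-C[1]))
e=np.array([np.cos(yaw),np.sin(yaw),0]);n=np.array([-e[1],e[0],0]);c=C.mean(0);print('bar c',c)
r=(g(414,213,86)+g(385,323,86))/2;print('line in bar',(r-c)@e,(r-c)@n)
k=o['knob'];print('knob in bar',(k-c)@e,(k-c)@n,'expected pin',c-60*e)
N=c-10*e+30*e-72*n;print('notch exp',N,proj('top',[N[0],N[1],50]),'notch seen',g(372,138,50)+9*-n, (g(372,138,50)-c)@e,(g(372,138,50)-c)@n)
print('yaw tool y now',np.arctan2(.941,.338))
# side view check of bar/knob
z=np.load('pics/side0.npz');p,d=z['p'],z['d'];h=cv2.cvtColor(p,cv2.COLOR_RGB2HSV);X=cloud('side',d)
m=(h[...,0]>14)&(h[...,0]<30)&(h[...,1]>120)&(X[...,2]>80);q=np.argwhere(m)&1 if 0 else np.argwhere(m)
q=q[(q[:,1]>300)&(q[:,1]<330)];print('side knob px',q.mean(0)[::-1],'pred',proj('side',[*(c-60*e)[:2],106]),'extents',q.min(0),q.max(0))
E
```

```text
red 31 (np.float64(321.1), np.float64(208.8)) [ 556.5 -109.8   86. ] [ 556.2 -109.5   87.4]
knob 94 (np.float64(343.3), np.float64(234.7)) [ 481.9 -167.7   94.9] [ 434.8 -165.3   94.9]
pin2 15 (np.float64(341.7), np.float64(255.5)) [ 427.6 -165.9   57.7] [ 426.3 -165.    57.7]
blue 277 (np.float64(317.3), np.float64(222.6)) [ 528.6 -103.6   12. ] [ 527.6 -103.    13. ]
rest 237 (np.float64(315.8), np.float64(190.8)) [616.8 -98.9  50. ] [616.6 -96.7  50.7]
[[ 567.2   20.6]
 [ 617.1    6.6]
 [ 547.6 -224.8]
 [ 499.1 -209. ]] (86.12779998779297, 17.985668182373047) [ 51.7 241.6  51.1] [ 557.8 -101.6]
[[ 617.3    6.    86. ]
 [ 567.    21.4   86. ]
 [ 498.5 -210.9   86. ]
 [ 549.9 -224.7   86. ]]
241.27461771689383 1.2853758945686182 52.599406408054165
bar c [ 558.13829463 -102.05102178   86.        ]
line in bar -8.36576827293803 0.46218117975407624
knob in bar -84.40423520473234 54.64204462602271 expected pin [ 541.24464068 -159.62362339   86.        ]
notch exp [ 632.85663454 -103.13253932   86.        ] (np.float64(317.0450419642088), np.float64(185.47114062632437)) notch seen [ 635.14394424 -104.13671272   50.        ] 19.680469052265682 -65.47750879597668
yaw tool y now 1.225955919050188
side knob px [313.82634731 241.8742515 ] pred (np.float64(314.86892053009973), np.float64(240.03169542704487)) extents [233 308] [250 319]
```

```bash
cat > go.py <<'E'
import sys
from h import *
from scipy.spatial.transform import Rotation as Ro
def go(x,y,z,yaw):
    o=env.get_obs();R=Ro.from_quat(o['orientation']).as_matrix();s=R.T@(np.array([x,y,z])-o['tcp_pos'])
    a=np.arctan2(R[1,1],R[0,1]);d=(yaw-a+np.pi/2)%np.pi-np.pi/2
    print('shift m',(s/1000).round(4),'twist',round(-d,3),'tcp',o['tcp_pos'].round(1),'yaw',round(a,3),'tilt',R[:,2].round(3),'t',round(o['time_s'],2),'gap',round(o['finger_gap'],1),'F',o['contact_force'].round(1),'j6',o['joint_pos'][5].round(2))
if __name__=='__main__': go(*map(float,sys.argv[1:]))
E
python3 go.py 541 -159.5 190 1.283
```

```text
shift m [-0.5632 -0.5416  0.0411] twist -0.057 tcp [194.1 540.7 230.4] yaw 1.226 tilt [-0.001 -0.002 -1.   ] t 0.1 gap 85.2 F [ 0.2 -0.1  0.3] j6 -0.21
```

Request:
arm_command:
  targets: "0.6 -0.03 -0.03 0.005 0; 0.6 -0.065 -0.06 0.01 0; 0.6 -0.1 -0.095 0.015 -0.01; 0.6 -0.135 -0.13 0.02 -0.02; 0.6 -0.17 -0.165 0.025 -0.03; 0.6 -0.205 -0.2 0.03 -0.04; 0.6 -0.24 -0.23 0.035 -0.05; 0.6 -0.275 -0.265 0.035 -0.057"

```text
time_s: 0.9
tcp_pos: [363.4, 197.0, 195.4]
orientation: [0.143, 0.99, -0.0, -0.001]
contact_force: [0.5, 1.6, 0.3]
finger_gap: 51.3
gripper_force: 0.0
```

Request:
arm_command:
  targets: "0.6 -0.035 -0.035 0 0; 0.6 -0.07 -0.07 0 0; 0.6 -0.105 -0.105 0 0; 0.6 -0.14 -0.14 0 0; 0.6 -0.175 -0.17 0 0; 0.6 -0.21 -0.2 0 0; 0.6 -0.24 -0.225 0 0; 0.6 -0.26 -0.24 0 0"

```text
time_s: 1.7
tcp_pos: [545.5, -107.8, 195.7]
orientation: [0.144, 0.99, -0.0, -0.0]
contact_force: [0.5, 1.1, -0.2]
finger_gap: 51.5
gripper_force: 0.0
```

```bash
python3 go.py 541 -159.5 140 1.283
```

```text
shift m [-0.0105 -0.0509  0.0557] twist -0.002 tcp [ 545.5 -107.8  195.7] yaw 1.281 tilt [-0.001 -0.    -1.   ] t 1.7 gap 51.5 F [ 0.5  1.1 -0.2] j6 -1.69
```

Request:
arm_command:
  targets: "0.6 -0.004 -0.02 0.01 0; 0.6 -0.008 -0.04 0.03 0; 0.6 -0.0105 -0.051 0.05 0; 0.6 -0.0105 -0.051 0.056 0; 0.6 -0.0105 -0.051 0.056 0"

```text
time_s: 2.2
tcp_pos: [539.4, -156.3, 139.0]
orientation: [0.144, 0.99, 0.001, -0.001]
contact_force: [0.2, -0.7, -1.3]
finger_gap: 51.5
gripper_force: 0.0
```

```bash
python3 - <<'E'
from h import *
import go
go.go(541,-159.5,95,1.283)
p,_=shot('top','t1');q,_=shot('side','s1')
f=lambda p,u,v:cv2.resize(p[v:v+60,u:u+80],None,fx=5,fy=5,interpolation=cv2.INTER_CUBIC)
cv2.imwrite('pics/c1.png',np.hstack([f(p,300,180),f(q,275,210)])[:,:,::-1])
E
```

```text
shift m [-0.0026 -0.0027  0.044 ] twist -0.0 tcp [ 539.4 -156.3  139. ] yaw 1.283 tilt [-0.003  0.002 -1.   ] t 2.2 gap 51.5 F [ 0.2 -0.7 -1.3] j6 -1.78
```

View pics/c1.png

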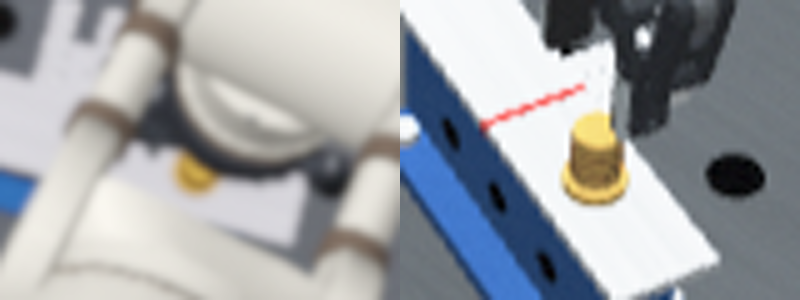

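The side crop shows the fingers straddling the brass knob, which is at crop (597,155). The pin is free of obstacles, so I'll descend.

Request:
arm_command:
  targets: "0.6 -0.0015 -0.0025 0.01 0; 0.6 -0.0015 -0.0025 0.025 0; 0.6 -0.0015 -0.0025 0.035 0; 0.6 -0.0015 -0.0025 0.042 0; 0.6 -0.0015 -0.0025 0.043 0; 0.6 -0.0015 -0.0025 0.043 0; 0.6 -0.0015 -0.0025 0.043 0"

```text
time_s: 3.0
tcp_pos: [541.5, -160.0, 97.8]
orientation: [0.143, 0.99, -0.0, 0.0]
contact_force: [0.3, 0.9, 0.2]
finger_gap: 51.0
gripper_force: 0.0
```

```bash
python3 go.py 541 -159.5 95 1.283
```

```text
shift m [0.0006 0.0004 0.0028] twist 0.0 tcp [ 541.5 -160.    97.8] yaw 1.283 tilt [ 0.001 -0.    -1.   ] t 3.0 gap 51.0 F [0.3 0.9 0.2] j6 -1.78
```

Request:
arm_command:
  targets: "0.5 0 0 0.002 0; 0.3 0 0 0.002 0; 0.15 0 0 0.002 0; 0.15 0 0 0.002 0; 0.15 0 0 0.002 0; 0.15 0 0 0.002 0"
  newtons: 40

```text
time_s: 3.6
tcp_pos: [541.4, -159.5, 95.6]
orientation: [0.143, 0.99, 0.0, 0.0]
contact_force: [0.3, 2.9, 3.3]
finger_gap: 20.4
gripper_force: 39.1
```

Request:
arm_command:
  targets: "0.15 0 0 -0.005 0; 0.15 0 0 -0.012 0; 0.15 0 0 -0.022 0; 0.15 0 0 -0.034 0; 0.15 0 0 -0.048 0; 0.15 0 0 -0.062 0; 0.15 0 0 -0.07 0; 0.15 0 0 -0.07 0"

```text
time_s: 4.4
tcp_pos: [542.1, -160.7, 167.6]
orientation: [0.143, 0.99, -0.001, 0.002]
contact_force: [0.3, -0.6, -0.7]
finger_gap: 20.3
gripper_force: 39.5
```

```bash
python3 go.py 635 -104 150 1.283
```

```text
shift m [-0.0729  0.0807  0.0177] twist -0.0 tcp [ 542.1 -160.7  167.6] yaw 1.283 tilt [ 0.003 -0.002 -1.   ] t 4.4 gap 20.3 F [ 0.3 -0.6 -0.7] j6 -1.78
```

Request:
arm_command:
  targets: "0.15 -0.015 0.016 0 0; 0.15 -0.035 0.038 0 0; 0.15 -0.055 0.06 0 0; 0.15 -0.068 0.075 0.005 0; 0.15 -0.073 0.081 0.015 0; 0.15 -0.073 0.081 0.018 0; 0.15 -0.073 0.081 0.018 0"

```text
time_s: 5.1
tcp_pos: [632.5, -103.1, 145.5]
orientation: [0.144, 0.99, 0.0, -0.002]
contact_force: [-0.1, 0.5, -0.5]
finger_gap: 20.6
gripper_force: 39.5
```

```bash
python3 - <<'E'
from h import *
import go
go.go(634,-103.6,110,1.283)
p,_=shot('top','t2');q,_=shot('side','s2')
print(proj('side',[634,-103.6,50]),proj('top',[634,-103.6,50]))
f=lambda p,u,v:cv2.resize(p[v:v+100,u:u+80],None,fx=5,fy=5,interpolation=cv2.INTER_CUBIC)
cv2.imwrite('pics/c2.png',np.hstack([f(p,275,150),f(q,280,150)])[:,:,::-1])
E
```

```text
shift m [-0.0017 -0.0001  0.0355] twist -0.0 tcp [ 632.5 -103.1  145.5] yaw 1.283 tilt [-0.004  0.001 -1.   ] t 5.1 gap 20.6 F [-0.1  0.5 -0.5] j6 -1.63
(np.float64(323.35074561309784), np.float64(223.26535402844132)) (np.float64(317.1935396867479), np.float64(185.090375464776))
```

View pics/c2.png

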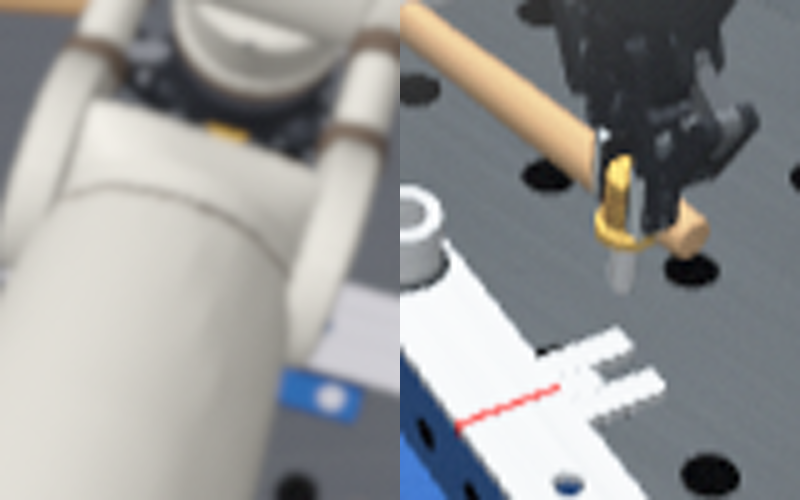

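The side crop shows the pin held upright, with its collar near (630,228) and tip near (620,288). The notch runs from (600,378) to (643,358), which puts the notch point at about side px (323,224). That matches the prediction.

```bash
python3 - <<'E'
from h import *
import go
for dz in(44,8): print(dz,proj('side',[632.5,-103.1,145.5-dz]))
c=np.load('pics/s2.npz')['p'];h=cv2.cvtColor(c,cv2.COLOR_RGB2HSV)
q=np.argwhere((h[...,0]>14)&(h[...,0]<32)&(h[...,1]>150));q=q[(q[:,1]>315)&(q[:,1]<335)&(q[:,0]>170)&(q[:,0]<205)];print(q.min(0),q.max(0))
for k in q[q[:,0]>=188][:,0:1].ravel().__class__(0) if 0 else range(188,202):
    r=q[q[:,0]==k][:,1]; print(k,r.min() if len(r) else None,r.max() if len(r) else None)
print(c[194:212,318:332].mean(2).astype(int))
E
```

```text
44 (np.float64(324.17633406115976), np.float64(207.29614187421274))
8 (np.float64(325.22592375654506), np.float64(195.37931913613863))Traceback (most recent call last):
  File "<stdin>", line 5, in <module>
    return umr_minimum(a, axis, None, out, keepdims, initial, where)
ValueError: zero-size array to reduction operation minimum which has no identity
```

Request:
arm_command:
  targets: "0.15 -0.0015 0 0.01 0; 0.15 -0.0015 0 0.022 0; 0.15 -0.0015 0 0.032 0; 0.15 -0.0015 0 0.037 0; 0.15 -0.0015 0 0.037 0; 0.15 -0.0015 0 0.037 0; 0.15 -0.0015 0 0.037 0"

```text
time_s: 5.9
tcp_pos: [636.0, -103.5, 110.9]
orientation: [0.143, 0.99, -0.0, 0.001]
contact_force: [-0.1, 0.2, -1.2]
finger_gap: 20.8
gripper_force: 39.5
```

```bash
python3 - <<'E'
from h import *
import go
go.go(633.8,-103.6,61,1.283)
q,_=shot('side','s3')
cv2.imwrite('pics/c3.png',cv2.resize(q[170:250,280:370],None,fx=7,fy=7,interpolation=cv2.INTER_CUBIC)[:,:,::-1])
E
```

```text
shift m [ 0.0021 -0.0008  0.0499] twist 0.0 tcp [ 636.  -103.5  110.9] yaw 1.283 tilt [ 0.001 -0.    -1.   ] t 5.9 gap 20.8 F [-0.1  0.2 -1.2] j6 -1.63
```

View pics/c3.png

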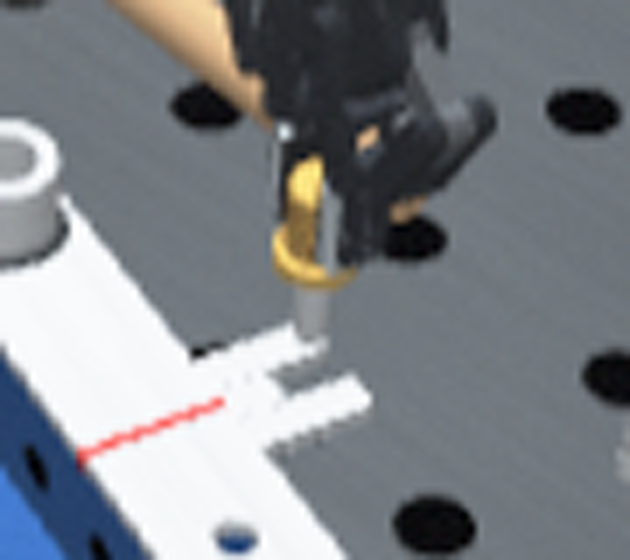

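The side crop shows the tip at (312,338), just above the slot, whose centre is near (300,376). I'll lower slowly.

Request:
arm_command:
  targets: "0.15 0.001 -0.0005 0.008 0; 0.15 0.001 -0.0005 0.014 0; 0.15 0.001 -0.0005 0.018 0; 0.15 0.001 -0.0005 0.022 0; 0.15 0.001 -0.0005 0.026 0; 0.15 0.001 -0.0005 0.026 0"

```text
time_s: 6.55
tcp_pos: [633.9, -103.4, 83.4]
orientation: [0.143, 0.99, 0.0, -0.001]
contact_force: [-0.1, -0.4, -1.1]
finger_gap: 20.5
gripper_force: 39.5
```

```bash
python3 go.py 633.8 -103.6 60.5 1.283
```

```text
shift m [ 0.     -0.0003  0.0229] twist -0.0 tcp [ 633.9 -103.4   83.4] yaw 1.283 tilt [-0.001  0.    -1.   ] t 6.55 gap 20.5 F [-0.1 -0.4 -1.1] j6 -1.63
```

No contact force, so the shank is in the slot. I'll lower until the collar nearly seats.

Request:
arm_command:
  targets: "0.15 0 0 0.006 0; 0.15 0 0 0.012 0; 0.15 0 0 0.017 0; 0.15 0 0 0.02 0; 0.15 0 0 0.022 0; 0.15 0 0 0.022 0; 0.15 0 0 0.022 0"

```text
time_s: 7.25
tcp_pos: [634.6, -103.6, 62.5]
orientation: [0.143, 0.99, -0.0, 0.0]
contact_force: [-0.4, 0.4, -1.4]
finger_gap: 20.4
gripper_force: 39.5
```

```bash
python3 - <<'E'
from h import *
import go
go.go(633.8,-103.6,60,1.283)
q,_=shot('side','s4')
cv2.imwrite('pics/c4.png',cv2.resize(q[170:250,280:370],None,fx=7,fy=7,interpolation=cv2.INTER_CUBIC)[:,:,::-1])
E
```

```text
shift m [ 0.0008 -0.0003  0.0025] twist -0.0 tcp [ 634.6 -103.6   62.5] yaw 1.283 tilt [ 0. -0. -1.] t 7.25 gap 20.4 F [-0.4  0.4 -1.4] j6 -1.63
```

View pics/c4.png

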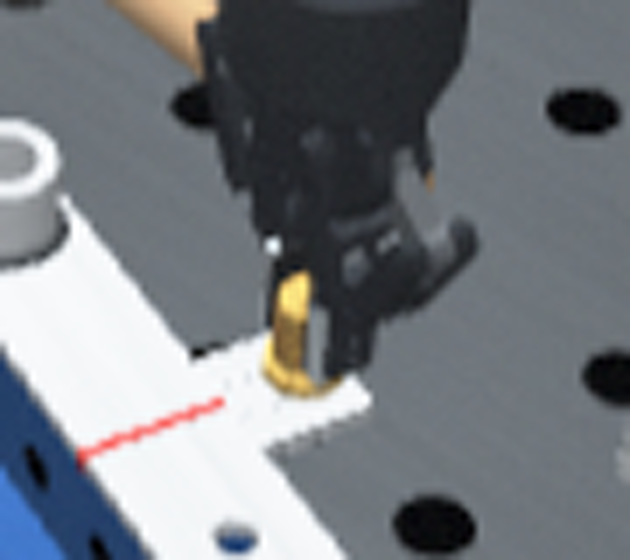

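The collar, centred near (303,378), sits over both prongs with the shank in the slot. I'll lower it the last bit, feeling for contact.

Request:
arm_command:
  targets: "0.15 0 0 0.001 0; 0.15 0 0 0.0018 0; 0.15 0 0 0.0025 0; 0.15 0 0 0.0025 0; 0.15 0 0 0.0025 0"

```text
time_s: 7.8
tcp_pos: [634.4, -103.5, 59.8]
orientation: [0.143, 0.99, 0.0, -0.0]
contact_force: [-0.0, 0.3, -0.9]
finger_gap: 20.6
gripper_force: 39.6
```

Request:
arm_command:
  targets: "0.15 0 0 0.0007 0; 0.15 0 0 0.0014 0; 0.15 0 0 0.0014 0; 0.15 0 0 0.0014 0"

```text
time_s: 8.2
tcp_pos: [634.6, -103.6, 59.6]
orientation: [0.143, 0.99, -0.0, 0.0]
contact_force: [-2.9, 1.4, 7.1]
finger_gap: 20.6
gripper_force: 40.3
```

Seated, with 7 N upward. I'll release partway and rise.

Request:
arm_command:
  targets: "0.3 0 0 0 0; 0.45 0 0 0 0; 0.5 0 0 -0.001 0; 0.5 0 0 -0.001 0; 0.5 0 0 -0.01 0; 0.5 0 0 -0.025 0; 0.5 0 0 -0.045 0; 0.5 0 0 -0.07 0"

```text
time_s: 9.0
tcp_pos: [634.3, -103.5, 129.8]
orientation: [0.143, 0.99, 0.0, -0.0]
contact_force: [0.9, -0.2, -0.1]
finger_gap: 42.9
gripper_force: 0.0
```

Request:
arm_command:
  targets: "0.5 0 0 -0.03 0; 0.5 0 0 -0.06 0; 0.5 0 0 -0.07 0; 0.5 0 0 -0.07 0"

```text
time_s: 9.4
tcp_pos: [635.8, -104.0, 201.4]
orientation: [0.143, 0.99, -0.001, 0.003]
contact_force: [0.2, -0.2, -0.1]
finger_gap: 42.6
gripper_force: 0.0
```

```bash
python3 - <<'E'
from h import *
import go
from math import *
b=np.array([558,-101.8]);e=np.array([cos(1.283),sin(1.283)]);g=b-90*e;print(g)
go.go(*g,200,1.283-pi/2+.0001)
q,_=shot('side','s5')
cv2.imwrite('pics/c5.png',cv2.resize(q[150:300,250:390],None,fx=4,fy=4,interpolation=cv2.INTER_CUBIC)[:,:,::-1])
E
```

```text
[ 532.45441115 -188.09845242]
shift m [ 0.0752 -0.11    0.001 ] twist 1.571 tcp [ 635.8 -104.   201.4] yaw 1.283 tilt [ 0.005 -0.002 -1.   ] t 9.4 gap 42.6 F [ 0.2 -0.2 -0.1] j6 -1.63
```

View pics/c5.png

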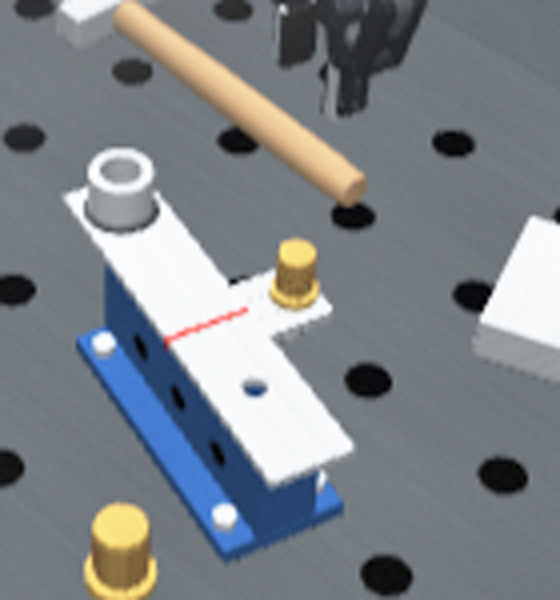

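The pin hangs in the notch, with its knob at crop (297,270) and the hole in the bar empty at (255,387). The gripper is clear. I'll check the bar pose from its visible corners and turn the tool.

```bash
python3 - <<'E'
from h import *
from math import *
c=np.array([558,-101.8]);y=1.283;e=np.array([cos(y),sin(y)]);n=np.array([-e[1],e[0]])
for X,obs in(((-120,25),(272,485)),((-120,-25),(352,447)),((120,25),(65,197)),((-60,0),(255,387)),((-8.4,25),(166,342)),((-8.4,-25),(248,309))):
    w=c+X[0]*e+X[1]*n; o=pt('side',obs[0]/4-.4+250,obs[1]/4-.4+150,86)[:2]-c; print(X,(o@e).round(1),(o@n).round(1))
E
```

```text
(-120, 25) -120.6 27.5
(-120, -25) -117.9 -21.9
(120, 25) 120.2 24.3
(-60, 0) -58.9 1.4
(-8.4, 25) -8.4 27.6
(-8.4, -25) -7.3 -24.3
```

Request:
arm_command:
  targets: "0.85 0.01 -0.015 -0.002 0.1; 0.85 0.02 -0.03 -0.002 0.23; 0.85 0.03 -0.045 -0.002 0.37; 0.85 0.04 -0.06 -0.002 0.5; 0.85 0.05 -0.075 -0.002 0.64; 0.85 0.06 -0.09 -0.002 0.78; 0.85 0.07 -0.103 -0.002 0.91; 0.85 0.075 -0.11 -0.002 1.03"

```text
time_s: 10.25
tcp_pos: [529.2, -187.7, 197.8]
orientation: [0.615, 0.789, -0.0, -0.002]
contact_force: [0.6, -0.0, 0.1]
finger_gap: 72.3
gripper_force: 0.0
```

Request:
arm_command:
  targets: "0.85 0 0 0 0.13; 0.85 0 0 0 0.27; 0.85 0 0 0 0.4; 0.85 0 0 0 0.5; 0.85 0 0 0 0.54; 0.85 0 0 0 0.54"

```text
time_s: 10.85
tcp_pos: [530.2, -187.1, 198.1]
orientation: [0.801, 0.599, -0.001, -0.002]
contact_force: [0.2, -0.1, 0.2]
finger_gap: 73.0
gripper_force: 0.0
```

```bash
python3 go.py 532.5 -188 110 -0.288
```

```text
shift m [-0.0003  0.0028  0.0881] twist 0.001 tcp [ 530.2 -187.1  198.1] yaw -0.287 tilt [-0.003  0.002 -1.   ] t 10.85 gap 73.0 F [ 0.2 -0.1  0.2] j6 -0.27
```

```bash
python3 - <<'E'
from h import *
from math import *
z=np.load('pics/top0.npz');p=z['p'];h=cv2.cvtColor(p,cv2.COLOR_RGB2HSV)
big=cv2.resize(p[165:245,255:375],None,fx=6,fy=6,interpolation=cv2.INTER_CUBIC);h=cv2.cvtColor(big,cv2.COLOR_RGB2HSV)
g=lambda x,y,z:pt('top',(x+.5)/6-.5+255,(y+.5)/6-.5+165,z)[:2]
def fit(P):
    vx,vy,x0,y0=cv2.fitLine(np.array(P,np.float32),cv2.DIST_HUBER,0,.01,.01).ravel(); a=atan2(vy,vx)%pi; return a,np.array([x0,y0])
blue=((h[...,0]>98)&(h[...,0]<125)&(h[...,1]>130)); white=(h[...,1]<45)&(h[...,2]>190)
foot=[g(x,np.where(blue[:,x])[0].max(),12) for x in list(range(235,530,5))]
near=[g(x,np.where(white[:np.where(blue[:,x])[0].max()-35,x])[0].max(),86) for x in list(range(260,375,5))+list(range(395,530,5))]
far=[];
for x in list(range(230,300,5))+list(range(430,630,5)):
    far.append(g(x,np.where(white[:,x])[0].min(),86))
for k,P in(('foot',foot),('near',near),('far',far)):
    a,o=fit(P); e=np.array([cos(1.283),sin(1.283)]);n=np.array([-e[1],e[0]]); c=np.array([558,-101.8])
    print(k,round(a,4),'n offset at c',round((o-c)@n-((o-c)@e)*tan(a-1.283)*-1*-1,2))
E
```

```text
Traceback (most recent call last):
ValueError: zero-size array to reduction operation maximum which has no identity
```

```bash
python3 - <<'E'
from h import *
from math import *
p=np.load('pics/top0.npz')['p']
big=cv2.resize(p[165:245,255:375],None,fx=6,fy=6,interpolation=cv2.INTER_CUBIC);h=cv2.cvtColor(big,cv2.COLOR_RGB2HSV)
g=lambda x,y,z:pt('top',(x+.5)/6-.5+255,(y+.5)/6-.5+165,z)[:2]
blue=((h[...,0]>98)&(h[...,0]<125)&(h[...,1]>110)); white=(h[...,1]<45)&(h[...,2]>180)
e=np.array([cos(1.283),sin(1.283)]);n=np.array([-e[1],e[0]]); c=np.array([558,-101.8])
yc=lambda x:247+(x-118)*.2694   # near edge guess
yf=lambda x:142+(x-150)*.2675
def edge(mask,f,z,xs,last):
    P=[]
    for x in xs:
        y0=int(f(x)); w=np.where(mask[max(0,y0-14):y0+15,x])[0]
        if len(w): P.append((g(x,max(0,y0-14)+(w.max() if last else w.min()),z)-c)@np.array([e,n]).T)
    P=np.array(P); k=np.polyfit(P[:,0],P[:,1],1); r=P[:,1]-np.polyval(k,P[:,0]);s=abs(r)<1.5;k=np.polyfit(P[s,0],P[s,1],1)
    print(len(P),'slope',k[0].round(4),'n at c',k[1].round(2))
edge(blue,lambda x:320+(x-200)*.27,12,range(230,530,5),1)
edge(white,yc,86,[*range(240,370,5),*range(400,600,5)],1)
edge(white,yf,86,[*range(250,300,5),*range(430,630,5)],0)
E
```

```text
55 slope -0.0026 n at c 39.02
66 slope -0.0039 n at c 26.34
50 slope -0.0029 n at c -26.51
```

Request:
arm_command:
  targets: "0.85 0 0.0015 0.02 0.003; 0.85 0 0.002 0.045 0.003; 0.85 0 0.002 0.065 0.003; 0.85 0 0.002 0.075 0.003; 0.85 0 0.002 0.078 0.003; 0.85 0 0.002 0.078 0.003; 0.85 0 0.002 0.078 0.003"

```text
time_s: 11.55
tcp_pos: [533.9, -188.7, 123.5]
orientation: [0.802, 0.598, 0.0, 0.001]
contact_force: [1.1, 0.3, -0.3]
finger_gap: 72.4
gripper_force: 0.0
```

```bash
python3 - <<'E'
from h import *
import go
go.go(532.2,-188,62,-.291)
q,_=shot('side','s6')
cv2.imwrite('pics/c6.png',cv2.resize(q[170:290,260:400],None,fx=5,fy=5,interpolation=cv2.INTER_CUBIC)[:,:,::-1])
E
```

```text
shift m [ 0.0002 -0.0019  0.0615] twist 0.001 tcp [ 533.9 -188.7  123.5] yaw -0.29 tilt [ 0.002 -0.001 -1.   ] t 11.55 gap 72.4 F [ 1.1  0.3 -0.3] j6 -0.26
```

View pics/c6.png

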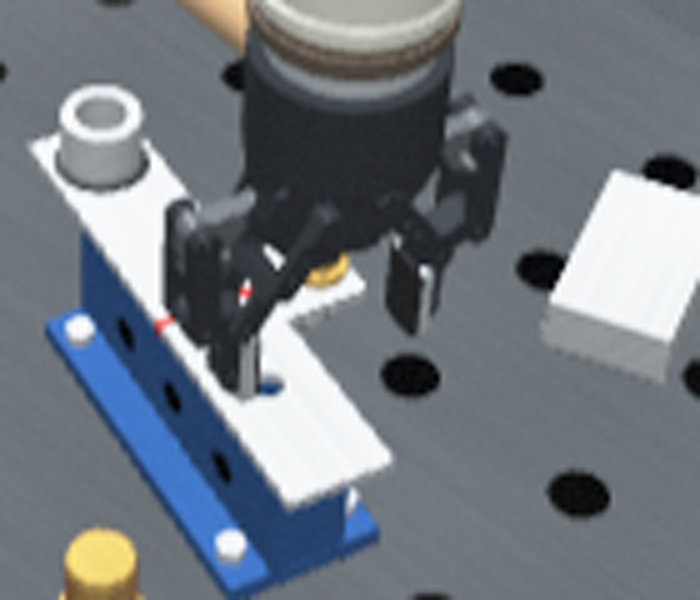

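The open fingers straddle the bar tail at crop (240,390) and (415,325). The height is fine and nothing is in the way, so I'll descend.

Request:
arm_command:
  targets: "0.85 0 -0.001 0.01 0; 0.85 0 -0.001 0.025 0; 0.85 0 -0.001 0.04 0; 0.85 0 -0.001 0.053 0; 0.85 0 -0.001 0.06 0; 0.85 0 -0.001 0.06 0; 0.85 0 -0.001 0.06 0; 0.85 0 -0.001 0.06 0"

```text
time_s: 12.4
tcp_pos: [532.9, -188.3, 63.2]
orientation: [0.802, 0.598, 0.0, 0.001]
contact_force: [0.3, -0.5, 0.5]
finger_gap: 72.7
gripper_force: 0.0
```

```bash
python3 go.py 532.2 -188 62 -0.291
```

```text
shift m [ 0.0001 -0.0007  0.0012] twist 0.001 tcp [ 532.9 -188.3   63.2] yaw -0.29 tilt [ 0.001 -0.001 -1.   ] t 12.4 gap 72.7 F [ 0.3 -0.5  0.5] j6 -0.26
```

Request:
arm_command:
  targets: "0.75 0 -0.0007 0 0.001; 0.65 0 -0.0007 0 0.001; 0.6 0 -0.0007 0 0.001; 0.5 0 -0.0007 0 0.001; 0.5 0 -0.0007 0 0.001; 0.5 0 -0.0007 0 0.001; 0.5 0 -0.0007 0 0.001"
  newtons: 60

```text
time_s: 13.1
tcp_pos: [531.6, -187.9, 63.0]
orientation: [0.802, 0.597, -0.0, 0.0]
contact_force: [-2.5, 1.6, 5.4]
finger_gap: 49.0
gripper_force: 62.0
```

```bash
python3 - <<'E'
from h import *
import go
go.go(532.2,-188,62,-.291)
print(env.get_obs()['ft_torque'])
E
```

```text
shift m [0.     0.0006 0.001 ] twist 0.001 tcp [ 531.6 -187.9   63. ] yaw -0.29 tilt [-0. -0. -1.] t 13.1 gap 49.0 F [-2.5  1.6  5.4] j6 -0.26
[0.19889643 0.47456846 0.16246595]
```

Request:
arm_command:
  targets: "0.5 0.003 0 0.0003 0; 0.5 0.009 0 0.0003 0; 0.5 0.016 0 0.0003 0; 0.5 0.023 0 0.0003 0; 0.5 0.03 0 0.0003 0; 0.5 0.036 0 0.0003 0; 0.5 0.04 0 0.0003 0; 0.5 0.04 0 0.0003 0"

```text
time_s: 13.9
tcp_pos: [543.9, -150.6, 63.0]
orientation: [0.802, 0.597, -0.0, 0.002]
contact_force: [-0.3, -3.9, 4.4]
finger_gap: 48.7
gripper_force: 61.8
```

```bash
python3 - <<'E'
from h import *
import go
go.go(532.2+.2867*40,-188+.958*40,63,-.291)
print(env.get_obs()['ft_torque'])
E
```

```text
shift m [ 0.0008 -0.0005  0.    ] twist 0.0 tcp [ 543.9 -150.6   63. ] yaw -0.291 tilt [ 0.002 -0.003 -1.   ] t 13.9 gap 48.7 F [-0.3 -3.9  4.4] j6 -0.19
[-0.54387621  0.28517642  0.12404289]
```

Sliding smoothly. I'll continue to about 82 mm.

Request:
arm_command:
  targets: "0.5 0.003 0 0.0003 0; 0.5 0.009 0 0.0003 0; 0.5 0.016 0 0.0005 0; 0.5 0.023 0 0.0005 0; 0.5 0.03 0 0.0005 0; 0.5 0.036 0 0.0005 0; 0.5 0.041 0 0.0005 0; 0.5 0.041 0 0.0005 0"

```text
time_s: 14.7
tcp_pos: [556.0, -111.6, 63.0]
orientation: [0.802, 0.597, 0.0, 0.002]
contact_force: [-1.1, -4.5, 6.5]
finger_gap: 48.6
gripper_force: 62.0
```

```bash
python3 - <<'E'
from h import *
import go
go.go(532.2+.2867*88.4,-188+.958*88.4,63,-.291)
print(env.get_obs()['ft_torque'])
q,_=shot('side','s7');p,_=shot('top','t7')
f=lambda p,u,v:cv2.resize(p[v:v+100,u:u+80],None,fx=5,fy=5,interpolation=cv2.INTER_CUBIC)
cv2.imwrite('pics/c7.png',np.hstack([f(p,260,160),f(q,250,165)])[:,:,::-1])
E
```

```text
shift m [ 0.0084 -0.0009 -0.    ] twist 0.0 tcp [ 556.  -111.6   63. ] yaw -0.291 tilt [ 0.002 -0.003 -1.   ] t 14.7 gap 48.6 F [-1.1 -4.5  6.5] j6 -0.12
[-0.66431226  0.33192939  0.07389692]
```

View pics/c7.png

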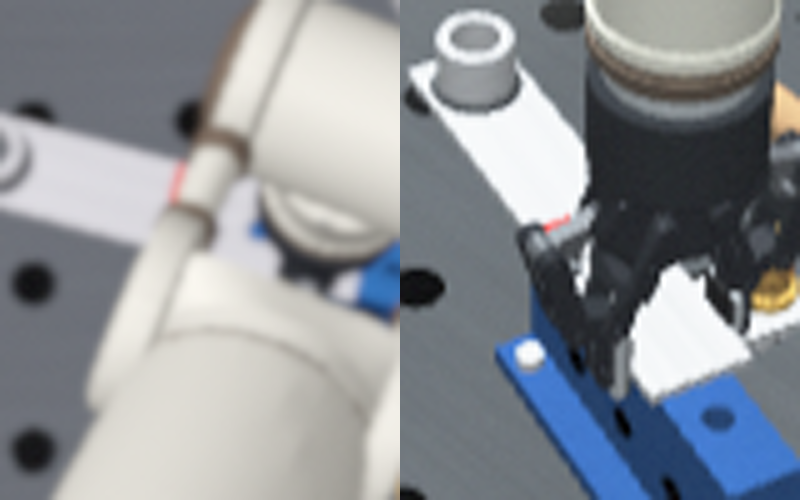

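The top crop shows the red line at (177,180) and the side crop shows it at (557,224). The bar lies flat on the rail with its tail at (700,380). I'll measure the red line along the block axis.

```bash
cat > red.py <<'E'
from h import *
from math import *
e=np.array([cos(1.280),sin(1.280)]);n=np.array([-e[1],e[0]]);B=np.array([558,-101.8])-10*e
def red(cam,name,lo):
    p=np.load(f'pics/{name}.npz')['p'].astype(float); w=p[...,0]-np.maximum(p[...,1],p[...,2]); u0,v0,u1,v1=lo
    m=np.zeros_like(w);m[v0:v1,u0:u1]=w[v0:v1,u0:u1];m[m<25]=0
    P=np.array([pt(cam,u,v,86)[:2]-B for v,u in np.argwhere(m>0)]);W=m[m>0]
    print(cam,name,len(W),'block x',((P@e)*W).sum()/W.sum(),'y',((P@n)*W).sum()/W.sum())
E
python3 - <<'E'
from red import *
red('top','top0',(300,190,340,225));red('side','side0',(280,215,325,245))
red('top','t7',(288,185,302,205));red('side','s7',(275,203,288,215))
# tail corners side view
for o in((652,402),(752,355)):
    w=pt('side',(o[0]-400)/5-.4+250,o[1]/5-.4+165,86)[:2]-B;print('tail',w@e,w@n)
w=pt('side',(718-400)/5-.4+250,418/5-.4+165,80)[:2]-B;print('bore',w@e,w@n)
E
```

```text
top top0 84 block x -13.650860897092828 y -0.10475226195255162
side side0 118 block x -10.317486239499539 y -1.1458513564509216
top t7 21 block x 81.95173085894136 y -15.901882778587515
side s7 12 block x 83.14461853869904 y 10.618726226561574
tail -32.59041998961341 24.489931575585885
tail -28.419483163323367 -27.23519322087447
bore -48.77258132085536 1.1969068258712436
```

```bash
python3 - <<'E'
from red import *
red('top','top0',(312,195,329,222));red('side','side0',(285,222,307,240));red('side','s5',(285,222,318,240))
E
```

```text
top top0 49 block x 2.001167990066553 y -0.3175386136291215
side side0 35 block x 3.14988278652977 y 8.34019360284793
side s5 47 block x 2.92887128022087 y 3.3033599183526707
```

```bash
cat > edges.py <<'E'
from red import *
def edges(name,xs,z=86):
    p=np.load(f'pics/{name}.npz')['p'];h=cv2.cvtColor(p,cv2.COLOR_RGB2HSV).astype(float)
    g=h[...,2]-h[...,1]*.8 # bright & unsaturated
    for s in(1,-1):
        R=[]
        for x in xs:
            t=np.arange(s*25-6,s*25+6.01,.25)
            uv=np.array([proj('top',[*(B+x*e+k*n),z]) for k in t],np.float32)
            v=cv2.remap(g.astype(np.float32),uv[None,:,0],uv[None,:,1],cv2.INTER_LINEAR).ravel()
            d=-np.gradient(v)*s;d[d<0]=0
            R.append((d*t).sum()/d.sum() if d.sum()>20 else np.nan)
        R=np.array(R);k=np.isfinite(R);f=np.polyfit(np.array(xs)[k],R[k],1);r=R-np.polyval(f,xs);k&=abs(r)<1
        f=np.polyfit(np.array(xs)[k],R[k],1)
        print(name,s,'slope',f[0].round(4),'at x=mean',np.polyval(f,np.mean(xs)).round(2),k.sum(),R[k].std().round(2))
E
python3 - <<'E'
from edges import *
edges('top0',list(range(-105,-15,3))+list(range(60,85,3)));edges('top0',list(range(60,126,3)))
edges('t7',list(range(92,160,3)))
E
```

```text
top0 1 slope -0.0006 at x=mean 26.49 37 0.38Traceback (most recent call last):
  File "<stdin>", line 2, in <module>
  File "edges.py", line 9, in edges
    uv=np.array([proj('top',[*(B+x*e+k*n),z]) for k in t],np.float32)
                 ~~~~^^^^^^^^^^^^^^^^^^^^^^^^
  File "h.py", line 9, in proj
    c=cams.camera_params(n);q=np.array(c['R'])@np.array(X,float)+np.array(c['t']);return c['fx']*q[0]/q[2]+c['cx'],c['fy']*q[1]/q[2]+c['cy']
ValueError: time passes only in moves, steps and waits
```

```bash
sed -i 's/^def shot/import functools\nP_=functools.lru_cache(None)(cams.camera_params)\ndef shot/; s/c=cams.camera_params(n)/c=P_(n)/' h.py
python3 - <<'E'
from edges import *
edges('top0',list(range(-105,-15,3))+list(range(60,85,3)));edges('top0',list(range(60,126,3)))
edges('t7',list(range(92,160,3)))
E
```

```text
top0 1 slope -0.0006 at x=mean 26.49 37 0.38
top0 -1 slope 0.0001 at x=mean -26.19 39 0.18
top0 1 slope 0.0276 at x=mean 26.81 21 0.69
top0 -1 slope -0.0073 at x=mean -26.33 22 0.2
t7 1 slope 0.0101 at x=mean 24.96 23 0.32
t7 -1 slope 0.0052 at x=mean -27.2 23 0.12
```

Request:
arm_command:
  targets: "0.5 0.002 -0.0005 0 0.002; 0.5 0.005 -0.001 0.0002 0.004; 0.5 0.007 -0.0015 0.0002 0.006; 0.5 0.008 -0.0018 0.0002 0.006; 0.5 0.008 -0.0018 0.0002 0.006; 0.5 0.008 -0.0018 0.0002 0.006"

```text
time_s: 15.4
tcp_pos: [556.9, -104.3, 63.0]
orientation: [0.804, 0.595, 0.0, 0.003]
contact_force: [-0.8, -6.7, 6.3]
finger_gap: 48.5
gripper_force: 62.0
```

```bash
python3 - <<'E'
from edges import *
import go
go.go(532.2+.2867*88,-188+.958*88,63,-.291)
shot('top','t8');shot('side','s8')
edges('t8',list(range(100,168,3)))
red('top','t8',(283,180,302,205));red('side','s8',(270,195,288,215))
q=np.load('pics/s8.npz')['p'];p=np.load('pics/t8.npz')['p']
f=lambda p,u,v:cv2.resize(p[v:v+100,u:u+80],None,fx=5,fy=5,interpolation=cv2.INTER_CUBIC)
cv2.imwrite('pics/c8.png',np.hstack([f(p,250,155),f(q,255,165)])[:,:,::-1])
E
```

```text
shift m [0.0007 0.0004 0.    ] twist -0.006 tcp [ 556.9 -104.3   63. ] yaw -0.297 tilt [ 0.003 -0.004 -1.   ] t 15.4 gap 48.5 F [-0.8 -6.7  6.3] j6 -0.1
t8 1 slope 0.0077 at x=mean 25.21 23 0.27
t8 -1 slope -0.0009 at x=mean -27.03 23 0.1
top t8 14 block x 89.67921781287045 y -20.17619372159996
side s8 5 block x 90.41149261562641 y 14.842181419388792
```

Request:
arm_command:
  targets: "0.5 0.0003 -0.0004 0.0001 0; 0.5 0.0006 -0.0009 0.0001 0; 0.5 0.0006 -0.0009 0.0001 0; 0.5 0.0006 -0.0009 0.0001 0"

```text
time_s: 15.9
tcp_pos: [556.7, -103.6, 63.1]
orientation: [0.804, 0.594, 0.001, 0.003]
contact_force: [0.3, -7.5, 5.9]
finger_gap: 48.5
gripper_force: 61.9
```

```bash
python3 - <<'E'
from edges import *
import go
go.go(532.2+.2867*88,-188+.958*88,63,-.291)
shot('top','t9');shot('side','s9')
edges('t9',list(range(100,168,3)));edges('t9',list(range(95,150,3)))
red('top','t9',(283,180,302,205));red('side','s9',(270,195,288,215))
q=np.load('pics/s9.npz')['p']
cv2.imwrite('pics/c9.png',cv2.resize(q[160:290,250:350],None,fx=6,fy=4.6,interpolation=cv2.INTER_CUBIC)[:,:,::-1])
E
```

```text
shift m [0.0001 0.0007 0.0001] twist -0.007 tcp [ 556.7 -103.6   63.1] yaw -0.298 tilt [ 0.005 -0.004 -1.   ] t 15.9 gap 48.5 F [ 0.3 -7.5  5.9] j6 -0.1
t9 1 slope 0.0027 at x=mean 25.39 23 0.18
t9 -1 slope -0.0019 at x=mean -26.92 23 0.13
t9 1 slope 0.0029 at x=mean 25.37 17 0.18
t9 -1 slope -0.0014 at x=mean -26.88 19 0.11
top t9 9 block x 90.59145487350489 y -19.03257123546991
side s9 6 block x 91.5122589308716 y 14.198650768069058
```

View pics/c9.png

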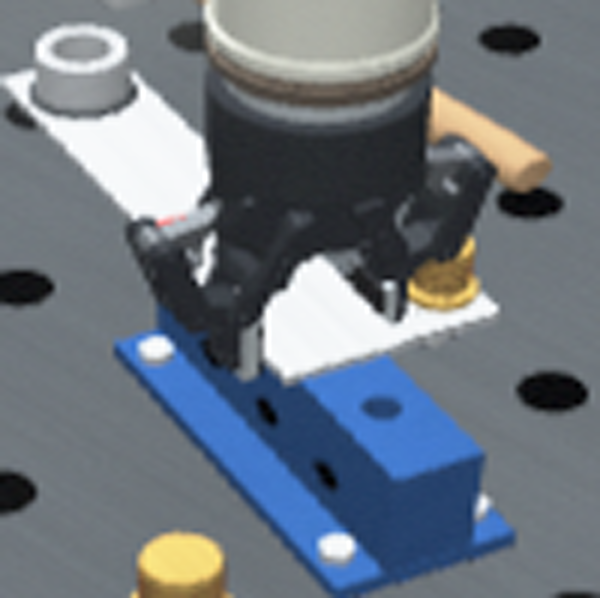

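The side crop shows the bar lying flat with its tail edge at (285,382). The bore is at (382,408), the rail end corners are at (393,480) and (483,455), and the pin is still hanging at (445,285). I'll check centring against the rail.

```bash
python3 - <<'E'
from red import *
g=lambda x,y,z:(pt('side',(x+.5)/6-.5+250,(y+.5)/4.6-.5+160,z)[:2]-B)@np.array([e,n]).T
for k,a in dict(railL=(393,480,80),railR=(483,455,80),bore=(382,408,80),tailL=(285,382,86),tipL=(2,80,86),tailLb=(288,384,86)).items(): print(k,g(*a).round(1))
E
```

```text
railL [-88.4  19.7]
railR [-89.9 -15.6]
bore [-49.1   1.3]
tailL [-23.8  26.7]
tipL [218.   24.2]
tailLb [-25.4  26.4]
```

Request:
arm_command:
  targets: "0.5 -0.0002 0 0 -0.002; 0.5 -0.0003 0 0.0001 -0.004; 0.5 -0.0003 0 0.0001 -0.006; 0.5 -0.0003 0 0.0001 -0.006; 0.5 -0.0003 0 0.0001 -0.006; 0.5 -0.0003 0 0.0001 -0.006"

```text
time_s: 16.6
tcp_pos: [556.9, -103.5, 63.1]
orientation: [0.802, 0.597, 0.001, 0.003]
contact_force: [1.5, -5.5, 6.8]
finger_gap: 48.5
gripper_force: 61.9
```

```bash
python3 - <<'E'
from edges import *
import go
go.go(532.2+.2867*88,-188+.958*88,63,-.291)
_,d=shot('top','t10');shot('side','s10')
edges('t10',list(range(100,168,3)))
red('top','t10',(283,180,302,205));red('side','s10',(270,195,288,215))
X=cloud('top',d);r=(X[...,:2]-B);bx=r@e;by=r@n
for a in range(95,170,12):
    k=(abs(by)<20)&(bx>a)&(bx<a+12)&(X[...,2]>70)&(X[...,2]<95); print(a,np.median(X[k,2]) if k.any() else None,end=' ')
E
```

```text
shift m [-0.0001  0.0006  0.0001] twist -0.001 tcp [ 556.9 -103.5   63.1] yaw -0.292 tilt [ 0.005 -0.003 -1.   ] t 16.6 gap 48.5 F [ 1.5 -5.5  6.8] j6 -0.1
t10 1 slope 0.006 at x=mean 25.68 23 0.22
t10 -1 slope 0.0002 at x=mean -26.63 23 0.11
top t10 13 block x 90.45555859884654 y -17.615923500452013
side s10 7 block x 91.63556952246734 y 13.568148650617172
95 86.81401310442237 107 86.53694506642248 119 86.7083387280475 131 86.46536066038965 143 86.15902386710725 155 86.71029234872785 167 87.18048645660832
```

The bar is level, in line, centred to within about 0.6 mm, and the line is within about 0.5 mm of the edge. The pin is hanging in the notch, so I'll hand in.

```bash
python3 -c "
from plant import env
print(env.job_done())"
```

```text
the job is handed in; nothing more can be done
None
```

The job is handed in at about 17 s: the pin hangs in the notch, the red line is within about 0.5 mm of the block's outer end, and the arm is holding the bar flat, in line and centred to about 0.6 mm.

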